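# Open the spacer pot and sort the spacers by length

## Robot

A 6-joint arm with a two-finger parallel gripper is mounted at the origin on the work surface. World frame = base frame: x ahead of the robot, y to its left, z up, the work surface at z = 0. Lengths are in m, angles in rad, forces in N, time in s.
With the tool pointing down it reaches from about 0.35 to 0.775 m from the base axis. Payload 7.3 kg.
Tool frame: the origin (TCP) lies at the very end of the fingers, on their centre line; the grasp point (between the pads) lies 19 mm behind it; z points along the fingers, y is the line along which they close (so a half turn about z gives the same grasp; the last joint's range is limited). The gripper opens to 92 mm and grips with 3 to 60 N. Pads are 19 mm wide; open, the fingers measure 130 mm over their backs; the gripper's body (75 mm by 190 mm) begins 47 mm behind the grasp point.
Start: joints at [1.197, 0.342, 1.524, -0, 1.275, -0.146], TCP at [0.119, 0.511, 0.227] pointing down, gripper open.
Joint ranges: [-2.53, 2.53], [-0.77, 2.02], [0.04, 2.7], [-1, 4.14], [0.28, 2.66], [-3.11, 3.11]. Speed limits (rad/s): [2.57, 2.57, 3.14, 3.14, 3.14, 3.14].

## Interface

Orientations are given as [roll, pitch, yaw] about the fixed x, y, z axes, in that order (R = Rz(yaw) Ry(pitch) Rx(roll)).
In Python, from cell import telemetry, eyes, job gives the robot as it stands.
- The arm moves only by the tool apply_moves, never from a script. Its arguments are lists of equal length, an entry for each row: "delta_pos": the shift along the world's x, y, z each as a share of 0.4 m, from -1 to 1, a list of three; "dr": the turn, a rotation vector about the world's x, y, z each as a share of 0.5 rad, from -1 to 1, a list of three; "jaw": the opening, from 0 (shut) to 1 (fully open). A call has 1 to 8 rows; each row is the pose to reach, as a shift and turn from the pose commanded when the call began; what a row does not reach only later rows make up. A row lasts 1/12 s, in which the tool goes at most 41.7 mm and 7.16 degrees, less where a joint would pass 70% of its speed; a pose out of reach is approached as far as the arm can. A call with a number of a shift or a turn outside -1 to 1 is refused whole. A call with a gripper value outside its range is refused whole. The fingers move at their own pace and stop on an object; "force" is the grip in N (left out, the last holds). Time passes only in rows, so rows that repeat a pose let the fingers close. It gives the time, the measured TCP pose, the force, the opening and the grip force at its end, in the units of the state.
- telemetry.observe(): the state, without advancing time (a new reading comes with each control period).
- eyes.read_camera(name): name is "side" or "top" or "wrist"; returns the picture (420x560x3 uint8, red, green, blue); there is no depth.
- eyes.camera_model(name): a dict with "vertical_fov" (degrees; the focal length in pixels is half the picture's height over the tangent of half this angle, whatever the lens; pixels are square), "cx", "cy" (the principal point, pixels), "rvec" (rotation vector, rad) and "tvec" (3), from world to camera coordinates, as OpenCV has them; the wrist camera has in their place "hand_eye" (4x4, takes a point from camera to tool coordinates, whose origin is the TCP and whose axes are the flange's). Camera axes: x right, y down, z forward; pixel columns grow to the right and rows downward; lengths in m; the calibration is good to about 2 mm. A picture is of the moment at which its call begins: read the wrist's pose just before it. camera_model takes no time and is no camera call.
- job.hand_in(): hands the job in; it is judged then, once.
The state is a dict: "time": time; "qpos": joint angles; "qvel": joint speeds; "joint_efforts": joint torques, N m; "tool_pos": TCP position; "tool_rot": TCP orientation; "contact_force": force on the tool from outside, world axes, zero at the start; "torque": the same for the moment, N m; "opening": finger opening in m; "grip_force": force on a finger pad.
Only numpy, scipy, OpenCV 4.12 (cv2) and the standard library are available. Lean on these libraries where they do the work, as an engineer would, in place of code of your own. Each camera call takes 0.05 s, during which the arm holds its last target. There are 200 camera calls.

## Task

Lift the lid off the steel pot and set it down flat, knob up, on the cork pad. Then take the two steel spacers out of the pot and stand each one upright in the tray, in the row that already holds a spacer of the same length. Set things down rather than drop them, and leave the sample spacers and the other things on the bench where they are.

Things in the scene. Friction and masses are not known exactly. Their poses are not given: they have to be found in the camera images.
- pot: Round open steel pot, fixed: outside diameter 180 mm, wall 4 mm, 62 mm high, inner floor 4 mm above the bench. Origin: centre of underside, on the bench. Small wire loops at its +y and -y reach 107 mm from the axis. Inside, under the lid, two spacers stand upright on the floor, near its x axis, about 38 mm either side of the centre; which is at which end varies.
- lid: Loose aluminium lid, 0.2 to 0.45 kg, on the pot. Origin: centre of its underside, z up. From there up: locating disc, diameter 165 mm, to 5 mm (sits in the pot's mouth, 3.5 mm play); plate, 184 mm, to 9 mm; neck, 16 mm, to 21 mm; round black knob, 32 mm, to 45 mm. On the pot the origin is 57 mm above the bench; lift it straight up 6 mm or more before moving sideways.
- pad: Square cork pad, 210 x 210 mm, 4 mm thick, fixed to the bench; the place for the lid. Origin: centre of the underside, on the bench; x and y along its sides.
- tray: Low fixed aluminium tray, 160 mm (its x) by 140 mm (its y), floor 5 mm thick; ribs 4 mm thick, tops 13 mm above the bench, round the edge and along y = 0, making two rows along x, each 64 mm wide, centred at y = +34 and -34 mm. Origin: centre of underside, on the bench. Each row has a sample spacer near its +x end; its -x half is free.
- long_spacer: Long spacer, in the pot at the start: upright steel cylinder, 28 mm diameter, 52 mm long, dark bore mark on top, about 0.2 kg. Origin: centre of its underside, z up along its axis.
- short_spacer: Short spacer, in the pot at the start: like the long one, 28 mm diameter, but 36 mm long, about 0.15 kg. Origin: centre of its underside, z up along its axis.
- long_sample: Sample of the long spacer (28 mm diameter, 52 mm long), standing loose in one row of the tray, 35 to 52 mm from the tray's centre towards its +x end; it marks the row for the long spacer. Which row varies. Origin: centre of its underside.
- short_sample: Sample of the short spacer (28 mm diameter, 36 mm long), standing loose in the other row of the tray, 35 to 52 mm from the tray's centre towards its +x end; it marks the row for the short spacer. Origin: centre of its underside.
- nut: Bystander: loose steel hexagon nut, 36 mm across flats, 18 mm high. Origin: centre of its underside.
- clamp: Bystander: loose bar clamp lying flat, 180 mm long (its x), about 90 mm wide to its +y side, up to 24 mm high. Origin: under the middle of its bar.
- brush: Bystander: loose brush lying along its x, 200 mm long, 42 mm wide, 20 mm high. Origin: under its middle.
- magnet: Bystander: loose flat red magnetic square, 70 x 75 mm, 18 mm high. Origin: centre of its underside.
Not all that is in view belongs to the job. There is more than one size of the lid; the job needs the larger.

How it is judged:
By the outcome, as a careful person would: the job done as asked, in the order asked, and still so for the second after the job is handed in, with the robot touching nothing.
It also fails if it takes over 67 s, if anything falls off the work surface, if the arm or the gripper's body presses on something with over 40 N, if the wrist force passes 120 N, or if a joint passes its speed limit or range.

## Working session

There is one attempt and no reset: what is moved stays moved. The work goes in short steps, Python scripts to look and compute and a tool call to move; the robot and the scene stay as the last step left them, time stands still between calls to the robot, and variables do not carry over. Pictures are saved under pics/ and viewed, at most 11 in all, crops included, and the job is handed in when it is done.

Besides the shell and the picture viewer there is one more tool, called after "Request:" as name(argument=value, ...), one argument or row to a line, values as JSON. apply_moves: Moves the arm, as the interface text tells. Its arguments: {"type":"object","properties":{"delta_pos":{"type":"array"},"dr":{"type":"array"},"jaw":{"type":"array"},"force":{"type":"number"}},"required":["delta_pos","dr","jaw"]}

```bash
ls; mkdir -p pics; cat > h.py <<'E'
import numpy as np, cv2
from cell import telemetry, eyes, job
def K(m,h=420):
    f=h/2/np.tan(np.radians(m['vertical_fov'])/2); return f,m['cx'],m['cy']
def pose(name,st=None):
    m=eyes.camera_model(name)
    if 'rvec' in m:
        R=cv2.Rodrigues(np.array(m['rvec'],float))[0].T; return m,R,-R@np.array(m['tvec'],float)
    from scipy.spatial.transform import Rotation as Ro
    T=np.array(m['hand_eye']); Rt=Ro.from_euler('xyz',st['tool_rot']).as_matrix()
    return m,Rt@T[:3,:3],Rt@T[:3,3]+np.array(st['tool_pos'])
def ray(name,u,v,z,st=None):
    m,R,c=pose(name,st); f,cx,cy=K(m)
    d=R@np.array([(u-cx)/f,(v-cy)/f,1]); return c+d*(z-c[2])/d[2]
def proj(name,p,st=None):
    m,R,c=pose(name,st); f,cx,cy=K(m); q=R.T@(np.array(p)-c); return q[0]/q[2]*f+cx,q[1]/q[2]*f+cy
E
python3 - <<'E'
from h import *
for n in ['top','side','wrist']:
    st=telemetry.observe(); im=eyes.read_camera(n); np.save(f'pics/{n}0.npy',im)
    cv2.imwrite(f'pics/{n}0.png',im[:,:,::-1]); print(n,eyes.camera_model(n))
print(telemetry.observe())
E
```

```text
pics
top {'vertical_fov': 56.94793661336951, 'cx': 284.25941053645255, 'cy': 202.51945669174955, 'rvec': array([ 2.11535846, -2.16846522,  0.16632579]), 'tvec': array([-0.02348557,  0.54580282,  0.89018568])}
side {'vertical_fov': 42.1315947240826, 'cx': 274.8337194958691, 'cy': 213.35794097069657, 'rvec': array([ 2.33639568, -0.47056201,  0.18277296]), 'tvec': array([-0.51906806,  0.16573744,  1.24498492])}
wrist {'vertical_fov': 65.19772204443173, 'cx': 277.4281189812246, 'cy': 212.22845973786198, 'hand_eye': array([[-9.77812449e-06, -9.52333711e-01, -3.05058194e-01,
         8.30915503e-02],
       [ 9.99998789e-01, -4.83962151e-04,  1.47878460e-03,
         4.88999135e-04],
       [-1.55593304e-03, -3.05057811e-01,  9.52332563e-01,
        -1.58196912e-01],
       [ 0.00000000e+00,  0.00000000e+00,  0.00000000e+00,
         1.00000000e+00]])}
{'time': 0.15, 'qpos': array([ 1.19707354e+00,  3.42553750e-01,  1.52475665e+00,  1.30286779e-05,
        1.27542529e+00, -1.46009158e-01]), 'qvel': array([-0.00126248, -0.00046755, -0.00423816, -0.00070947,  0.00047291,
       -0.00150528]), 'joint_efforts': array([ 1.14161685e-03, -4.31467474e+01, -2.44353783e+01,  7.18371850e-02,
        5.37460134e-02, -5.33855473e-05]), 'tool_pos': array([0.11838978, 0.51117543, 0.22622355]), 'tool_rot': array([-3.14046360e+00, -1.78627752e-04,  2.91387513e+00]), 'contact_force': array([-0.09250307,  0.26548686, -0.33777117]), 'torque': array([ 0.03005359, -0.00298213,  0.05046396]), 'grip_force': 0.0, 'opening': 0.09218041534348814}
```

View pics/top0.png

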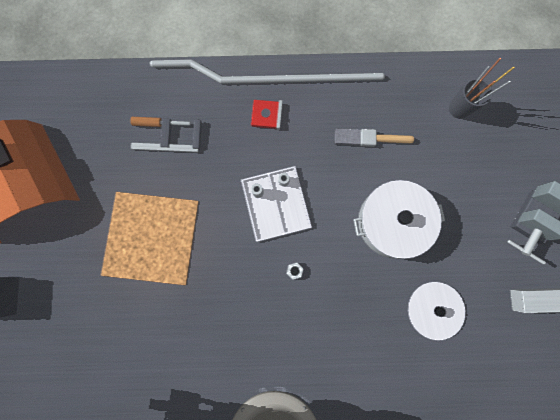

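View pics/side0.png

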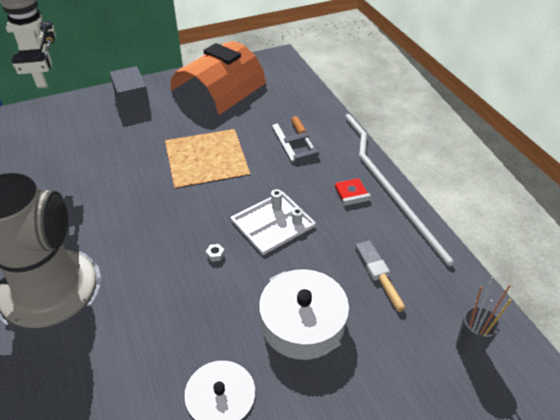

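Top view: the large lid is on the pot at (401,219), knob at (405,217). A smaller lid lies on the bench at (437,311). The pad is at (150,238). The tray is at (277,205), with samples at (257,188) and (284,177). The nut is at (295,271). The side view agrees: large lid (304,300) on the pot, small lid (220,390), samples (277,197) and (297,215).

Lid candidates are (401,219) and (437,311). The first is larger and sits on the pot, so it fits the description. I'll measure and confirm it with an enlarged crop.

```bash
python3 - <<'E'
from h import *
im=np.load('pics/top0.npy'); hsv=cv2.cvtColor(im,cv2.COLOR_RGB2HSV)
def big(mask,x0,y0,x1,y1):
    m=np.zeros_like(mask); m[y0:y1,x0:x1]=mask[y0:y1,x0:x1]
    cs,_=cv2.findContours(m,cv2.RETR_EXTERNAL,cv2.CHAIN_APPROX_NONE); return max(cs,key=cv2.contourArea)
white=((hsv[...,1]<50)&(hsv[...,2]>195)).astype(np.uint8)*255
for n,box,z in [('biglid',(345,165,460,275),.066),('small',(400,275,475,345),.009)]:
    c=cv2.convexHull(big(white,*box)).reshape(-1,2)
    P=np.array([ray('top',u,v,z)[:2] for u,v in c]).astype(np.float32)
    (cc,r)=cv2.minEnclosingCircle(P); e=cv2.fitEllipse(c); print(n,cc,2*r,'ell',e,'ctr',ray('top',*e[0],z))
dark=(hsv[...,2]<45).astype(np.uint8)*255
c=big(dark,392,205,415,230); print('knob',cv2.minEnclosingCircle(c),ray('top',*cv2.minEnclosingCircle(c)[0],.09))
cork=((hsv[...,0]<25)&(hsv[...,1]>80)&(hsv[...,2]>90)).astype(np.uint8)*255
c=big(cork,90,180,210,295); b=cv2.boxPoints(cv2.minAreaRect(c)); P=np.array([ray('top',u,v,.004)[:2] for u,v in b]);print('pad',P,P.mean(0),np.linalg.norm(P-np.roll(P,1,0),axis=1))
tr=((hsv[...,1]<50)&(hsv[...,2]>150)).astype(np.uint8)*255
c=cv2.convexHull(big(tr,235,160,318,248)); b=cv2.boxPoints(cv2.minAreaRect(c)); P=np.array([ray('top',u,v,.013)[:2] for u,v in b]);print('tray',b,P,P.mean(0),np.linalg.norm(P-np.roll(P,1,0),axis=1))
a=cv2.resize(im[160:250,230:330],None,fx=4,fy=4,interpolation=cv2.INTER_CUBIC)
b=cv2.resize(np.load('pics/side0.npy')[175:265,220:320],None,fx=4,fy=4,interpolation=cv2.INTER_CUBIC)
cc=cv2.resize(im[165:345,345:480],None,fx=1.6,fy=1.6)
o=np.zeros((360+200,800,3),np.uint8);o[:360,:400]=a;o[:360,400:]=b
cc=cv2.resize(im[165:345,345:480],(150,200));o[360:,:150]=cc
cc=cv2.resize(im[165:275,345:460],(209,200));o[360:,160:369]=cc
s=np.load('pics/side0.npy')[260:420,170:370];o[360:,400:650]=cv2.resize(s,(250,200))
cv2.imwrite('pics/crop1.png',o[:,:,::-1])
E
```

```text
biglid (0.49808529019355774, -0.30791300535202026) 0.1848376989364624 ell ((401.09326171875, 218.83673095703125), (76.58828735351562, 80.09405517578125), 121.9580078125) ctr [ 0.49613041 -0.30803492  0.066     ]
small (0.2808364927768707, -0.393842875957489) 0.1350225806236267 ell ((436.2770690917969, 310.56707763671875), (55.11865234375, 58.84089279174805), 145.4796905517578) ctr [ 0.27990725 -0.39386216  0.009     ]
knob ((402.5, 221.0), 4.031229019165039) [ 0.48862492 -0.30354064  0.09      ]
pad [[0.38346012 0.41443674]
 [0.59757921 0.3935274 ]
 [0.56129437 0.17932429]
 [0.34942086 0.20730157]] [0.47293864 0.2986475 ] [0.20991344 0.2151376  0.2172546  0.21371269]
tray [[239.35902 179.39122]
 [295.2498  164.96782]
 [311.28882 227.11903]
 [255.39804 241.54243]] [[ 0.6109926   0.07396613]
 [ 0.64463497 -0.06717498]
 [ 0.4866993  -0.10203654]
 [ 0.45476543  0.03584083]] [ 0.54927307 -0.01485114] [0.1608119  0.14509522 0.16173745 0.14152718]
```

View pics/crop1.png

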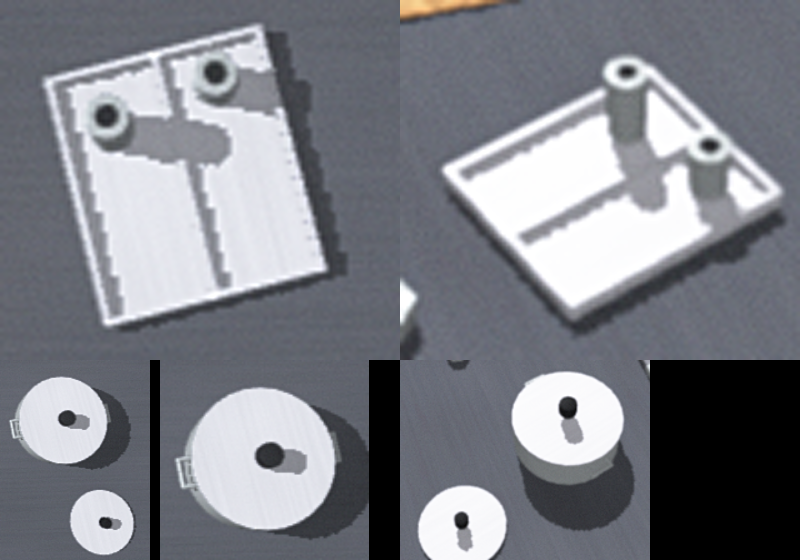

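The crop confirms two things. The large lid, 185 mm measured, is on the pot, and the other is 135 mm. The long sample is in the left (+y) row at top px (257,189), and the short one is in the right row at (284,178). I'm heading for the pot.

Request:
apply_moves(
  delta_pos=[
    [0.7,-0.43,0],
    [0.7,-0.43,0],
    [0.7,-0.43,0],
    [0.7,-0.43,0],
    [0.7,-0.43,0],
    [0.7,-0.43,0],
    [0.7,-0.43,0],
    [0.7,-0.43,0],
  ],
  dr=[
    [0,0,0],
    [0,0,0],
    [0,0,0],
    [0,0,0],
    [0,0,0],
    [0,0,0],
    [0,0,0],
    [0,0,0],
  ],
  jaw=[1,1,1,1,1,1,1,1],
)

```text
time: 0.82
tool_pos: [0.4004, 0.3377, 0.2266]
tool_rot: [-3.141, 0.0, 2.913]
contact_force: [0.5, -0.1, 0.7]
opening: 0.0914
grip_force: 0.0
```

Request:
apply_moves(
  delta_pos=[
    [0.2,-0.8,0],
    [0.2,-0.8,0],
    [0.2,-0.8,0],
    [0.2,-0.8,0],
    [0.2,-0.8,0],
    [0.2,-0.8,0],
    [0.2,-0.8,0],
    [0.2,-0.8,0],
  ],
  dr=[
    [0,0,0],
    [0,0,0],
    [0,0,0],
    [0,0,0],
    [0,0,0],
    [0,0,0],
    [0,0,0],
    [0,0,0],
  ],
  jaw=[1,1,1,1,1,1,1,1],
)

```text
time: 1.48
tool_pos: [0.4786, 0.0171, 0.2267]
tool_rot: [-3.142, -0.0, 2.913]
contact_force: [1.1, 0.3, -0.2]
opening: 0.0917
grip_force: 0.0
```

Request:
apply_moves(
  delta_pos=[
    [0,-0.8,0],
    [0,-0.8,0],
    [0,-0.8,0],
    [0,-0.8,0],
    [0,-0.8,0],
    [0,-0.8,0],
    [0,-0.8,0],
    [0,-0.8,0],
  ],
  dr=[
    [0,0,0],
    [0,0,0],
    [0,0,0],
    [0,0,0],
    [0,0,0],
    [0,0,0],
    [0,0,0],
    [0,0,0],
  ],
  jaw=[1,1,1,1,1,1,1,1],
)

```text
time: 2.15
tool_pos: [0.4778, -0.3041, 0.2263]
tool_rot: [-3.141, -0.0, 2.912]
contact_force: [0.6, -0.5, -0.7]
opening: 0.0919
grip_force: 0.0
```

```bash
python3 - <<'E'
from h import *
st=telemetry.observe(); im=eyes.read_camera('wrist'); cv2.imwrite('pics/wrist1.png',im[:,:,::-1]); np.save('pics/wrist1.npy',im)
print(st['tool_pos'],st['tool_rot'],st['time'])
print('knob top',ray('top',405.5,217.3,.09))
print('proj',proj('wrist',ray('top',405.5,217.3,.09),st), proj('side',ray('top',405.5,217.3,.09)))
print('loops',ray('top',360,226,.04),ray('top',441,213,.04))
for n,uv,z in [('longS',(256.5,189.2),.057),('shortS',(283.9,178.5),.041)]:
    p=ray('top',*uv,z); print(n,p,proj('side',p))
E
```

```text
[ 0.47777643 -0.30413933  0.22629195] [-3.14100360e+00 -3.16965919e-04  2.91184564e+00] 2.15
knob top [ 0.49687443 -0.3109449   0.09      ]
proj (np.float64(274.11986958660873), np.float64(221.2059847257678)) (np.float64(303.6606160523344), np.float64(296.81005074870706))
loops [ 0.48409531 -0.21658426  0.04      ] [ 0.51054456 -0.41279291  0.04      ]
longS [0.57645872 0.02832636 0.057     ] (np.float64(275.50488020833006), np.float64(191.74246737142866))
shortS [ 0.60436513 -0.03760157  0.041     ] (np.float64(296.1948094991575), np.float64(210.34435693004323))
```

View pics/wrist1.png

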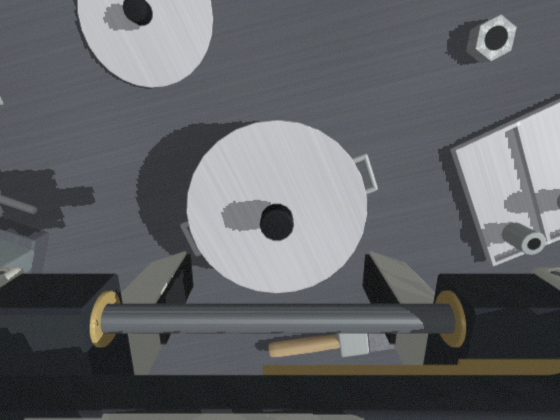

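Wrist view: knob at (277,222), within 3 px (2 mm) of the prediction from the top view at (274,221). The small lid's knob is at (137,10). I'm descending on the knob of the large lid.

Request:
apply_moves(
  delta_pos=[
    [0.049,-0.015,0],
    [0.049,-0.015,-0.1],
    [0.049,-0.015,-0.2],
    [0.049,-0.015,-0.29],
    [0.049,-0.015,-0.35],
    [0.049,-0.015,-0.37],
    [0.049,-0.015,-0.385],
    [0.049,-0.015,-0.385],
  ],
  dr=[
    [0,0,0],
    [0,0,0],
    [0,0,0],
    [0,0,0],
    [0,0,0],
    [0,0,0],
    [0,0,0],
    [0,0,0],
  ],
  jaw=[0.7,0.7,0.7,0.7,0.7,0.7,0.7,0.7],
)

```text
time: 2.87
tool_pos: [0.4983, -0.3065, 0.0726]
tool_rot: [3.141, -0.0, 2.914]
contact_force: [0.0, 0.7, 0.3]
opening: 0.0644
grip_force: 0.0
```

Request:
apply_moves(
  delta_pos=[
    [0,0,0],
    [0,0,0],
    [0,0,0],
    [0,0,0],
    [0,0,0],
    [0,0,0],
    [0,0,0],
    [0,0,0],
  ],
  dr=[
    [0,0,0],
    [0,0,0],
    [0,0,0],
    [0,0,0],
    [0,0,0],
    [0,0,0],
    [0,0,0],
    [0,0,0],
  ],
  jaw=[0.2,0.2,0.2,0.2,0.2,0.2,0.2,0.2],
  force=40,
)

```text
time: 3.53
tool_pos: [0.4983, -0.308, 0.0736]
tool_rot: [-3.139, 0.002, 2.914]
contact_force: [-2.2, -4.4, 2.7]
opening: 0.0311
grip_force: 40.0
```

Request:
apply_moves(
  delta_pos=[
    [0,-0.004,0.01],
    [0,-0.004,0.02],
    [0,-0.004,0.04],
    [0,-0.004,0.06],
    [0,-0.004,0.1],
    [0,-0.004,0.15],
    [0,-0.004,0.2],
    [0,-0.004,0.2],
  ],
  dr=[
    [0,0,0],
    [0,0,0],
    [0,0,0],
    [0,0,0],
    [0,0,0],
    [0,0,0],
    [0,0,0],
    [0,0,0],
  ],
  jaw=[0.2,0.2,0.2,0.2,0.2,0.2,0.2,0.2],
)

```text
time: 4.2
tool_pos: [0.5001, -0.3093, 0.1575]
tool_rot: [-3.138, 0.007, 2.914]
contact_force: [0.7, -1.1, -2.2]
opening: 0.0312
grip_force: 40.0
```

```bash
python3 - <<'E'
from h import *
st=telemetry.observe(); im=eyes.read_camera('side'); cv2.imwrite('pics/side2.png',cv2.resize(im[180:400,160:440],None,fx=2,fy=2)[:,:,::-1])
print(st['tool_pos'],st['contact_force'],st['grip_force'],st['opening'])
E
```

```text
[ 0.50007324 -0.30926725  0.15745411] [ 0.68157299 -1.06272422 -2.21125316] 39.999491572380066 0.031223608933461412
```

View pics/side2.png

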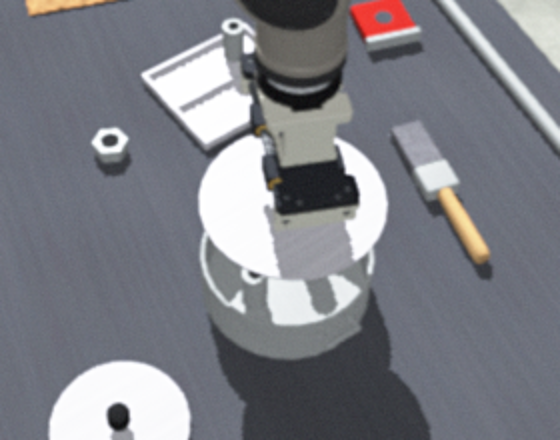

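The side crop shows the lid level and clear of the pot, with one spacer inside visible at crop (255,275). I'm carrying the lid to the pad.

Request:
apply_moves(
  delta_pos=[
    [0,0.02,0.0],
    [0,0.06,0],
    [-0.01,0.12,0],
    [-0.01,0.19,0],
    [-0.02,0.26,0],
    [-0.02,0.33,0],
    [-0.02,0.4,0],
    [-0.02,0.47,0],
  ],
  dr=[
    [0,0,0],
    [0,0,0],
    [0,0,0],
    [0,0,0],
    [0,0,0],
    [0,0,0],
    [0,0,0],
    [0,0,0],
  ],
  jaw=[0.2,0.2,0.2,0.2,0.2,0.2,0.2,0.2],
  force=50,
)

```text
time: 4.92
tool_pos: [0.4886, -0.1171, 0.1514]
tool_rot: [3.141, -0.003, 2.914]
contact_force: [1.3, 0.1, -2.3]
opening: 0.0309
grip_force: 50.0
```

Request:
apply_moves(
  delta_pos=[
    [0,0.07,0.0],
    [0,0.14,0],
    [-0.01,0.21,0],
    [-0.01,0.28,0],
    [-0.02,0.35,0],
    [-0.02,0.42,0],
    [-0.02,0.49,0],
    [-0.02,0.56,0],
  ],
  dr=[
    [0,0,0],
    [0,0,0],
    [0,0,0],
    [0,0,0],
    [0,0,0],
    [0,0,0],
    [0,0,0],
    [0,0,0],
  ],
  jaw=[0.2,0.2,0.2,0.2,0.2,0.2,0.2,0.2],
)

```text
time: 5.58
tool_pos: [0.48, 0.1063, 0.1515]
tool_rot: [-3.141, -0.003, 2.914]
contact_force: [1.1, -0.4, -3.0]
opening: 0.0308
grip_force: 50.0
```

Request:
apply_moves(
  delta_pos=[
    [-0.005,0.07,0.0],
    [-0.01,0.14,0],
    [-0.015,0.21,0],
    [-0.02,0.28,0],
    [-0.025,0.36,0],
    [-0.025,0.43,0],
    [-0.025,0.48,0],
    [-0.025,0.49,0],
  ],
  dr=[
    [0,0,0],
    [0,0,0],
    [0,0,0],
    [0,0,0],
    [0,0,0],
    [0,0,0],
    [0,0,0],
    [0,0,0],
  ],
  jaw=[0.2,0.2,0.2,0.2,0.2,0.2,0.2,0.2],
)

```text
time: 6.25
tool_pos: [0.4696, 0.3035, 0.1512]
tool_rot: [-3.142, -0.003, 2.917]
contact_force: [-0.4, 0.1, -2.9]
opening: 0.0312
grip_force: 50.0
```

```bash
python3 - <<'E'
from h import *
st=telemetry.observe(); im=eyes.read_camera('side'); im2=eyes.read_camera('top'); np.save('pics/top3.npy',im2)
o=np.zeros((440,800,3),np.uint8); o[:400,:400]=cv2.resize(im[80:280,100:300],(400,400)); o[:,400:]=cv2.resize(im2[150:370,60:260],(400,440))
cv2.imwrite('pics/mix3.png',o[:,:,::-1])
print(st['tool_pos'],st['tool_rot'],st['contact_force'],st['grip_force'],st['opening'])
E
```

```text
[0.46961823 0.3034926  0.15123811] [-3.14152246e+00 -2.66837844e-03  2.91726149e+00] [-0.36307971  0.09733983 -2.94861391] 49.99952495098114 0.0311564997642417
```

View pics/mix3.png

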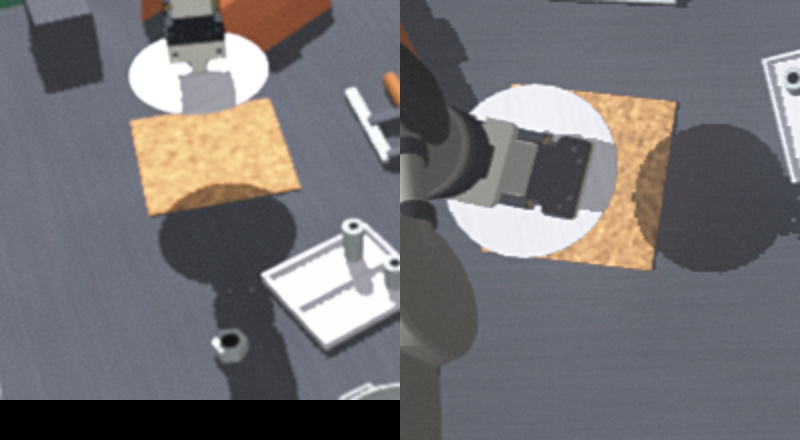

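```bash
python3 - <<'E'
from h import *
im=np.load('pics/top3.npy'); hsv=cv2.cvtColor(im,cv2.COLOR_RGB2HSV)
m=((hsv[...,1]<50)&(hsv[...,2]>190)).astype(np.uint8); m[:, :84]=0;m[:,170:]=0;m[:185]=0;m[285:]=0
p=np.argwhere(m)[:,::-1].astype(np.int32)
h=cv2.convexHull(p).reshape(-1,2)
P=np.array([ray('top',u,v,.144)[:2] for u,v in h]).astype(np.float32); c,r=cv2.minEnclosingCircle(P); print(c,2*r)
print(ray('top',126,235.5,.144))
E
```

```text
(0.4696596562862396, 0.3021306097507477) 0.18406794965267181
[0.46704678 0.29947422 0.144     ]
```

The lid measures 184 mm across, centred at (0.470, 0.302), which is 4 mm from the pad centre. I'm lowering it.

Request:
apply_moves(
  delta_pos=[
    [0.007,-0.009,-0.04],
    [0.007,-0.009,-0.1],
    [0.007,-0.009,-0.16],
    [0.007,-0.009,-0.22],
    [0.007,-0.009,-0.26],
    [0.007,-0.009,-0.29],
    [0.007,-0.009,-0.305],
    [0.007,-0.009,-0.31],
  ],
  dr=[
    [0,0,0],
    [0,0,0],
    [0,0,0],
    [0,0,0],
    [0,0,0],
    [0,0,0],
    [0,0,0],
    [0,0,0],
  ],
  jaw=[0.2,0.2,0.2,0.2,0.2,0.2,0.2,0.2],
)

```text
time: 7.02
tool_pos: [0.4738, 0.295, 0.0274]
tool_rot: [-3.14, -0.003, 2.913]
contact_force: [0.4, -0.3, -3.5]
opening: 0.0307
grip_force: 50.0
```

Request:
apply_moves(
  delta_pos=[
    [0,0,-0.003],
    [0,0,-0.006],
    [0,0,-0.009],
    [0,0,-0.012],
    [0,0,-0.015],
    [0,0,-0.015],
  ],
  dr=[
    [0,0,0],
    [0,0,0],
    [0,0,0],
    [0,0,0],
    [0,0,0],
    [0,0,0],
  ],
  jaw=[0.2,0.2,0.2,0.2,0.2,0.2],
)

```text
time: 7.52
tool_pos: [0.4749, 0.2963, 0.0228]
tool_rot: [3.141, 0.0, 2.914]
contact_force: [0.8, 0.6, -1.5]
opening: 0.0313
grip_force: 50.0
```

Request:
apply_moves(
  delta_pos=[
    [0,0,-0.002],
    [0,0,-0.004],
    [0,0,-0.005],
    [0,0,-0.005],
  ],
  dr=[
    [0,0,0],
    [0,0,0],
    [0,0,0],
    [0,0,0],
  ],
  jaw=[0.2,0.2,0.2,0.2],
)

```text
time: 7.85
tool_pos: [0.475, 0.2963, 0.0208]
tool_rot: [3.141, 0.0, 2.914]
contact_force: [-0.5, 0.0, -1.7]
opening: 0.0309
grip_force: 50.0
```

Request:
apply_moves(
  delta_pos=[
    [0,0,-0.002],
    [0,0,-0.004],
    [0,0,-0.004],
  ],
  dr=[
    [0,0,0],
    [0,0,0],
    [0,0,0],
  ],
  jaw=[0.2,0.2,0.2],
)

```text
time: 8.1
tool_pos: [0.475, 0.2964, 0.0206]
tool_rot: [3.141, 0.001, 2.914]
contact_force: [-4.4, -1.7, 11.3]
opening: 0.0314
grip_force: 50.0
```

The pad is taking the lid at the expected height (0.0206), so I'm releasing and retreating.

Request:
apply_moves(
  delta_pos=[
    [0,0,0.002],
    [0,0,0.002],
    [0,0,0.002],
    [0,0,0.002],
    [0,0,0.002],
    [0,0,0.002],
    [0,0,0.002],
  ],
  dr=[
    [0,0,0],
    [0,0,0],
    [0,0,0],
    [0,0,0],
    [0,0,0],
    [0,0,0],
    [0,0,0],
  ],
  jaw=[0.4,0.5,0.7,0.7,0.7,0.7,0.7],
)

```text
time: 8.68
tool_pos: [0.4749, 0.2962, 0.0198]
tool_rot: [-3.142, -0.0, 2.914]
contact_force: [-0.8, -0.4, 0.4]
opening: 0.0636
grip_force: 0.0
```

Request:
apply_moves(
  delta_pos=[
    [0,0,0.05],
    [0,0,0.13],
    [0,0,0.2],
    [0,0,0.3],
    [0,0,0.4],
    [0,0,0.5],
    [0,0,0.52],
    [0,0,0.52],
  ],
  dr=[
    [0,0,0],
    [0,0,0],
    [0,0,0],
    [0,0,0],
    [0,0,0],
    [0,0,0],
    [0,0,0],
    [0,0,0],
  ],
  jaw=[0.7,0.7,0.7,0.7,0.7,0.7,0.7,0.7],
)

```text
time: 9.35
tool_pos: [0.4764, 0.297, 0.2315]
tool_rot: [3.137, 0.006, 2.914]
contact_force: [0.0, 0.4, 0.3]
opening: 0.0639
grip_force: 0.0
```

Request:
apply_moves(
  delta_pos=[
    [0,-0.8,0],
    [0,-0.8,0],
    [0,-0.8,0],
    [0,-0.8,0],
    [0,-0.8,0],
    [0,-0.8,0],
    [0,-0.8,0],
    [0,-0.8,0],
  ],
  dr=[
    [0,0,0],
    [0,0,0],
    [0,0,0],
    [0,0,0],
    [0,0,0],
    [0,0,0],
    [0,0,0],
    [0,0,0],
  ],
  jaw=[0.7,0.7,0.7,0.7,0.7,0.7,0.7,0.7],
)

```text
time: 10.02
tool_pos: [0.4736, -0.0267, 0.2258]
tool_rot: [-3.141, -0.004, 2.912]
contact_force: [0.0, -0.6, 0.8]
opening: 0.0644
grip_force: 0.0
```

Request:
apply_moves(
  delta_pos=[
    [0,-0.7,0],
    [0,-0.7,0],
    [0,-0.7,0],
    [0,-0.7,0],
    [0,-0.7,0],
    [0,-0.7,0],
    [0,-0.7,0],
    [0,-0.7,0],
  ],
  dr=[
    [0,0,0.35],
    [0,0,0.72],
    [0,0,0.72],
    [0,0,0.72],
    [0,0,0.72],
    [0,0,0.72],
    [0,0,0.72],
    [0,0,0.72],
  ],
  jaw=[0.7,0.7,0.7,0.7,0.7,0.7,0.7,0.7],
)

```text
time: 10.68
tool_pos: [0.4734, -0.3098, 0.2249]
tool_rot: [3.141, -0.003, -3.015]
contact_force: [-1.5, 1.0, -0.9]
opening: 0.064
grip_force: 0.0
```

```bash
python3 - <<'E'
from h import *
st=telemetry.observe(); im=eyes.read_camera('wrist'); np.save('pics/w4.npy',im); im2=eyes.read_camera('top'); np.save('pics/top4.npy',im2)
o=np.zeros((420,800,3),np.uint8); o[:,:480]=im[:,40:520]; o[:,480:]=cv2.resize(im2[120:330,80:240],(320,420))
cv2.imwrite('pics/mix4.png',o[:,:,::-1])
print(st['tool_pos'],st['tool_rot'],st['contact_force'],st['opening'])
hsv=cv2.cvtColor(im2,cv2.COLOR_RGB2HSV)
m=((hsv[...,1]<50)&(hsv[...,2]>190)).astype(np.uint8); m[:, :95]=0;m[:,205:]=0;m[:185]=0;m[290:]=0
h=cv2.convexHull(np.argwhere(m)[:,::-1].astype(np.int32)).reshape(-1,2)
P=np.array([ray('top',u,v,.013)[:2] for u,v in h]).astype(np.float32); c,r=cv2.minEnclosingCircle(P); print('lid',c,2*r)
E
```

```text
[ 0.47338797 -0.30976584  0.22490411] [ 3.14145057e+00 -3.00603414e-03 -3.01458291e+00] [-1.45766795  0.95937698 -0.93682497] 0.06395562238259443
lid (0.47510361671447754, 0.29680413007736206) 0.18386633694171906
```

View pics/mix4.png

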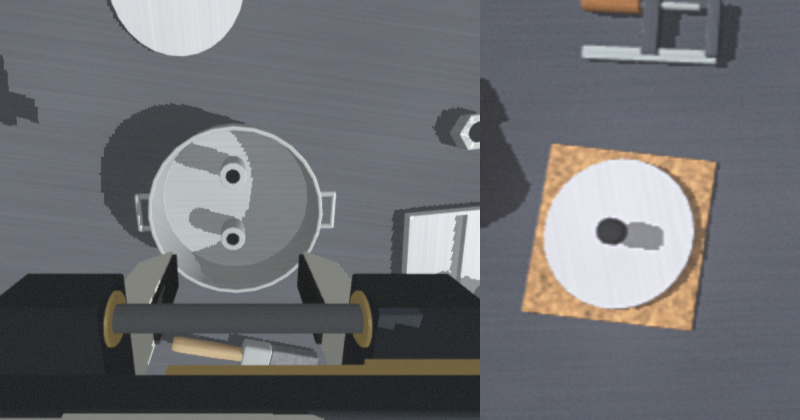

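The lid sits flat on the pad, knob up, at (0.475, 0.297). In the wrist view (crop offset 40 px), the spacer nearer the base is at (272,176) with the longer shadow, and the farther one is at (272,239). I'm measuring both with two height hypotheses.

```bash
python3 - <<'E'
from h import *
st=telemetry.observe()
w=np.load('pics/w4.npy'); t=np.load('pics/top4.npy')
def blob(im,cx,cy,r):
    g=cv2.cvtColor(im,cv2.COLOR_RGB2GRAY); s=g[cy-r:cy+r,cx-r:cx+r]
    m=(s<75).astype(np.uint8); n,l,sts,c=cv2.connectedComponentsWithStats(m)
    i=min(range(1,n),key=lambda k:np.hypot(*(c[k]-r)) - .01*sts[k,4]); return c[i]+[cx-r,cy-r],sts[i,4]
st0=dict(st); st0['tool_pos']=np.array([.47339,-.30977,.22490]); st0['tool_rot']=np.array([3.14145,-.003,-3.01458])
for n,(u,v) in dict(near=(272,176),far=(272,239)).items():
    b,a=blob(w,u,v,10); print(n,b,a)
    for z in (.056,.040):
        p=ray('wrist',*b,z,st0); q=proj('top',p); print('  z',z,p,'top',np.round(q,1),'side',np.round(proj('side',p),1))
E
python3 - <<'E'
import sys; sys.path.insert(0,'.')
from h import *
t=np.load('pics/top4.npy'); w=np.load('pics/w4.npy')
o=np.zeros((420,800,3),np.uint8); o[:,:400]=cv2.resize(t[165:270,355:455],(400,420),interpolation=cv2.INTER_CUBIC)
o[:,400:]=cv2.resize(w[140:270,210:334],(400,420),interpolation=cv2.INTER_CUBIC)
cv2.imwrite('pics/pot5.png',o[:,:,::-1])
E
```

```text
near [272.4        176.00769231] 130
  z 0.056 [ 0.45716987 -0.31596269  0.056     ] top [404.4 235.8] side [286.6 314.5]
  z 0.04 [ 0.46037722 -0.31577428  0.04      ] top [402.2 234.9] side [287.9 318.2]
far [272.26315789 238.66315789] 95
  z 0.056 [ 0.52485284 -0.30778697  0.056     ] top [398.9 207.2] side [314.6 300.8]
  z 0.04 [ 0.53136842 -0.30719895  0.04      ] top [396.5 205.5] side [316.9 304. ]
```

View pics/pot5.png

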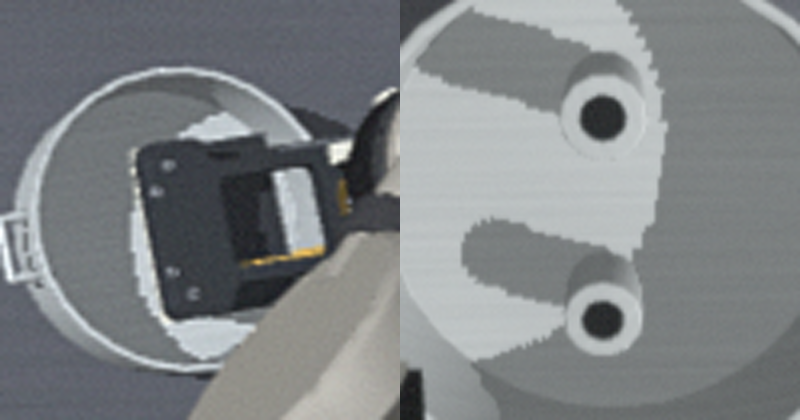

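Near is the long spacer, as its bore image and shadow are larger. Far is the short one. Their separation is 75 mm against about 76 expected. I'm descending on the long spacer.

Request:
apply_moves(
  delta_pos=[
    [-0.041,-0.015,0],
    [-0.041,-0.015,-0.08],
    [-0.041,-0.015,-0.18],
    [-0.041,-0.015,-0.28],
    [-0.041,-0.015,-0.35],
    [-0.041,-0.015,-0.4],
    [-0.041,-0.015,-0.4],
    [-0.041,-0.015,-0.4],
  ],
  dr=[
    [0,0,0],
    [0,0,0],
    [0,0,0],
    [0,0,0],
    [0,0,0],
    [0,0,0],
    [0,0,0],
    [0,0,0],
  ],
  jaw=[0.7,0.7,0.7,0.7,0.7,0.7,0.7,0.7],
)

```text
time: 11.45
tool_pos: [0.4581, -0.3076, 0.067]
tool_rot: [3.139, -0.002, -3.008]
contact_force: [0.5, -0.8, 0.6]
opening: 0.0643
grip_force: 0.0
```

```bash
python3 - <<'E'
from h import *
st=telemetry.observe(); im=eyes.read_camera('wrist'); np.save('pics/w6.npy',im)
print(st['tool_pos'],st['tool_rot'],st['contact_force'])
for n,p in dict(near=(.457,-.316,.056),far=(.5314,-.3072,.04)).items(): print(n,proj('wrist',p,st))
g=cv2.cvtColor(im,cv2.COLOR_RGB2GRAY)
cv2.imwrite('pics/w6.png',im[:,:,::-1])
E
```

```text
[ 0.45808928 -0.30762199  0.06695768] [ 3.13854575e+00 -2.21508378e-03 -3.00788440e+00] [ 0.52336278 -0.75153327  0.55653617]
near (np.float64(261.7013687248332), np.float64(256.7951933922943))
far (np.float64(262.50583101344404), np.float64(346.8868087824667))
```

View pics/w6.png

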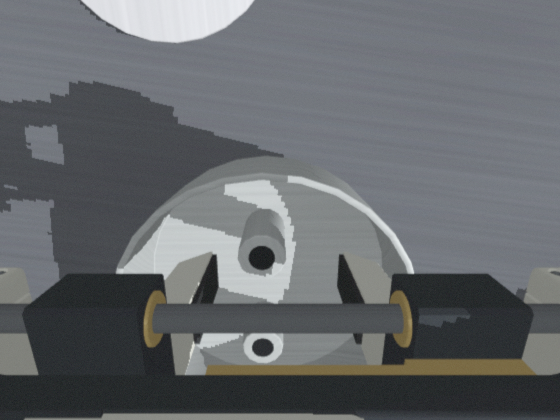

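Wrist view: the long bore is at (262,257), exactly as predicted, and the fingers are centred at 278, so I shift 8 mm to -y. The short bore is at (262,347).

Request:
apply_moves(
  delta_pos=[
    [-0.002,-0.02,0],
    [-0.002,-0.02,0],
    [-0.002,-0.02,-0.03],
    [-0.002,-0.02,-0.06],
    [-0.002,-0.02,-0.09],
    [-0.002,-0.02,-0.11],
    [-0.002,-0.02,-0.11],
  ],
  dr=[
    [0,0,0],
    [0,0,0],
    [0,0,0],
    [0,0,0],
    [0,0,0],
    [0,0,0],
    [0,0,0],
  ],
  jaw=[0.7,0.7,0.7,0.7,0.7,0.7,0.7],
)

```text
time: 12.08
tool_pos: [0.4573, -0.3176, 0.0233]
tool_rot: [3.141, -0.001, -3.01]
contact_force: [-1.2, 1.2, 0.2]
opening: 0.0638
grip_force: 0.0
```

Request:
apply_moves(
  delta_pos=[
    [0,0,0],
    [0,0,0],
    [0,0,0],
    [0,0,0],
    [0,0,0],
    [0,0,0],
    [0,0,0],
    [0,0,0],
  ],
  dr=[
    [0,0,0],
    [0,0,0],
    [0,0,0],
    [0,0,0],
    [0,0,0],
    [0,0,0],
    [0,0,0],
    [0,0,0],
  ],
  jaw=[0.2,0.2,0.2,0.2,0.2,0.2,0.2,0.2],
  force=35,
)

```text
time: 12.75
tool_pos: [0.4578, -0.3177, 0.0242]
tool_rot: [3.142, 0.0, -3.009]
contact_force: [-0.5, 0.2, 3.0]
opening: 0.0273
grip_force: 35.0
```

Gripped, with 27.3 mm opening against a 28 mm diameter. I'm lifting and carrying it to the left (long) row, local (-40, +34), world (0.503, 0.009).

Request:
apply_moves(
  delta_pos=[
    [0,0,0.02],
    [0,0,0.06],
    [0,0,0.12],
    [0,0,0.19],
    [0,0,0.25],
    [0,0,0.275],
    [0,0,0.275],
  ],
  dr=[
    [0,0,0],
    [0,0,0],
    [0,0,0],
    [0,0,0],
    [0,0,0],
    [0,0,0],
    [0,0,0],
  ],
  jaw=[0.2,0.2,0.2,0.2,0.2,0.2,0.2],
)

```text
time: 13.33
tool_pos: [0.4587, -0.3187, 0.1364]
tool_rot: [-3.138, 0.003, -3.009]
contact_force: [0.3, -0.2, -2.8]
opening: 0.0274
grip_force: 35.0
```

Request:
apply_moves(
  delta_pos=[
    [0.01,0.03,0],
    [0.02,0.1,0],
    [0.03,0.18,0],
    [0.04,0.26,0],
    [0.05,0.34,0],
    [0.06,0.42,0],
    [0.07,0.48,0],
    [0.07,0.52,0],
  ],
  dr=[
    [0,0,0.1],
    [0,0,0.2],
    [0,0,0.2],
    [0,0,0.2],
    [0,0,0.2],
    [0,0,0.2],
    [0,0,0.2],
    [0,0,0.2],
  ],
  jaw=[0.2,0.2,0.2,0.2,0.2,0.2,0.2,0.2],
)

```text
time: 14.0
tool_pos: [0.4849, -0.1069, 0.1322]
tool_rot: [3.139, -0.002, -2.908]
contact_force: [-0.3, 0.4, -2.0]
opening: 0.0275
grip_force: 35.0
```

Request:
apply_moves(
  delta_pos=[
    [0.01,0.07,0],
    [0.02,0.14,0],
    [0.03,0.21,0],
    [0.04,0.26,0],
    [0.042,0.29,0],
    [0.042,0.298,0],
    [0.042,0.298,0],
    [0.042,0.298,0],
  ],
  dr=[
    [0,0,0],
    [0,0,0],
    [0,0,0],
    [0,0,0],
    [0,0,0],
    [0,0,0],
    [0,0,0],
    [0,0,0],
  ],
  jaw=[0.2,0.2,0.2,0.2,0.2,0.2,0.2,0.2],
)

```text
time: 14.67
tool_pos: [0.5022, 0.0087, 0.1334]
tool_rot: [-3.142, -0.001, -2.91]
contact_force: [-0.1, -0.2, -2.4]
opening: 0.0274
grip_force: 35.0
```

Request:
apply_moves(
  delta_pos=[
    [0,0,-0.04],
    [0,0,-0.1],
    [0,0,-0.16],
    [0,0,-0.21],
    [0,0,-0.24],
    [0,0,-0.255],
    [0,0,-0.255],
    [0,0,-0.26],
  ],
  dr=[
    [0,0,0],
    [0,0,0],
    [0,0,0],
    [0,0,0],
    [0,0,0],
    [0,0,0],
    [0,0,0],
    [0,0,0],
  ],
  jaw=[0.2,0.2,0.2,0.2,0.2,0.2,0.2,0.2],
)

```text
time: 15.33
tool_pos: [0.5031, 0.0086, 0.0304]
tool_rot: [-3.141, 0.001, -2.91]
contact_force: [0.7, -0.1, -1.6]
opening: 0.0276
grip_force: 35.0
```

Request:
apply_moves(
  delta_pos=[
    [0,0,-0.002],
    [0,0,-0.004],
    [0,0,-0.006],
    [0,0,-0.006],
  ],
  dr=[
    [0,0,0],
    [0,0,0],
    [0,0,0],
    [0,0,0],
  ],
  jaw=[0.2,0.2,0.2,0.2],
)

```text
time: 15.67
tool_pos: [0.5028, 0.0094, 0.0279]
tool_rot: [-3.141, 0.001, -2.909]
contact_force: [-0.2, 0.4, -2.6]
opening: 0.0273
grip_force: 35.0
```

Request:
apply_moves(
  delta_pos=[
    [0,0,-0.002],
    [0,0,-0.004],
    [0,0,-0.006],
    [0,0,-0.006],
  ],
  dr=[
    [0,0,0],
    [0,0,0],
    [0,0,0],
    [0,0,0],
  ],
  jaw=[0.2,0.2,0.2,0.2],
)

```text
time: 16.0
tool_pos: [0.5026, 0.0095, 0.0252]
tool_rot: [3.142, 0.0, -2.909]
contact_force: [-0.5, 1.1, -0.4]
opening: 0.0273
grip_force: 35.0
```

Request:
apply_moves(
  delta_pos=[
    [0,0,-0.002],
    [0,0,-0.003],
    [0,0,-0.003],
  ],
  dr=[
    [0,0,0],
    [0,0,0],
    [0,0,0],
  ],
  jaw=[0.2,0.2,0.2],
)

```text
time: 16.25
tool_pos: [0.5027, 0.0095, 0.0252]
tool_rot: [-3.141, 0.001, -2.909]
contact_force: [-5.0, 0.9, 10.8]
opening: 0.0272
grip_force: 35.0
```

The spacer is on the tray floor, so I'm releasing, rising and going to the short spacer.

Request:
apply_moves(
  delta_pos=[
    [0,0,0.002],
    [0,0,0.002],
    [0,0,0.002],
    [0,0,0.002],
    [0,0,0.002],
    [0,0,0.002],
  ],
  dr=[
    [0,0,0],
    [0,0,0],
    [0,0,0],
    [0,0,0],
    [0,0,0],
    [0,0,0],
  ],
  jaw=[0.4,0.5,0.6,0.6,0.6,0.6],
)

```text
time: 16.75
tool_pos: [0.5025, 0.0095, 0.0246]
tool_rot: [3.141, -0.0, -2.909]
contact_force: [-0.9, -0.7, 0.1]
opening: 0.0549
grip_force: 0.0
```

Request:
apply_moves(
  delta_pos=[
    [0,0,0.04],
    [0,0,0.12],
    [0,0,0.2],
    [0,0,0.27],
    [0,0,0.29],
    [0,0,0.29],
  ],
  dr=[
    [0,0,0],
    [0,0,0],
    [0,0,0],
    [0,0,0],
    [0,0,0],
    [0,0,0],
  ],
  jaw=[0.6,0.6,0.6,0.6,0.6,0.6],
)

```text
time: 17.25
tool_pos: [0.504, 0.0093, 0.143]
tool_rot: [-3.14, 0.005, -2.909]
contact_force: [-0.4, 0.2, 0.2]
opening: 0.0547
grip_force: 0.0
```

Request:
apply_moves(
  delta_pos=[
    [0.01,-0.08,0],
    [0.02,-0.18,0],
    [0.03,-0.28,0],
    [0.04,-0.38,0],
    [0.05,-0.48,0],
    [0.06,-0.58,0],
    [0.07,-0.68,0],
    [0.07,-0.76,0],
  ],
  dr=[
    [0,0,-0.1],
    [0,0,-0.2],
    [0,0,-0.2],
    [0,0,-0.2],
    [0,0,-0.2],
    [0,0,-0.2],
    [0,0,-0.2],
    [0,0,-0.2],
  ],
  jaw=[0.6,0.6,0.6,0.6,0.6,0.6,0.6,0.6],
)

```text
time: 17.92
tool_pos: [0.5299, -0.2971, 0.1382]
tool_rot: [3.14, -0.002, -3.01]
contact_force: [0.4, 0.7, 0.7]
opening: 0.0552
grip_force: 0.0
```

Request:
apply_moves(
  delta_pos=[
    [0,-0.03,0],
    [0,-0.03,0],
    [0,-0.03,0],
  ],
  dr=[
    [0,0,0],
    [0,0,0],
    [0,0,0],
  ],
  jaw=[0.6,0.6,0.6],
)

```text
time: 18.17
tool_pos: [0.5297, -0.3059, 0.1387]
tool_rot: [3.139, -0.002, -3.011]
contact_force: [0.0, 0.3, 0.3]
opening: 0.055
grip_force: 0.0
```

```bash
python3 - <<'E'
from h import *
st=telemetry.observe(); im=eyes.read_camera('wrist'); im2=eyes.read_camera('side'); np.save('pics/w7.npy',im)
print(st['tool_pos'],st['tool_rot'])
print(proj('wrist',(.5314,-.3072,.04),st))
o=np.zeros((420,800,3),np.uint8); o[:,:400]=im[:,80:480]; o[:360,400:]=cv2.resize(im2[175:265,220:320],(400,360),interpolation=cv2.INTER_CUBIC)
cv2.imwrite('pics/mix7.png',o[:,:,::-1])
E
```

```text
[ 0.52966622 -0.30591528  0.13874993] [ 3.13863709e+00 -2.22277932e-03 -3.01064675e+00]
(np.float64(274.22163217755065), np.float64(214.80230939255273))
```

View pics/mix7.png

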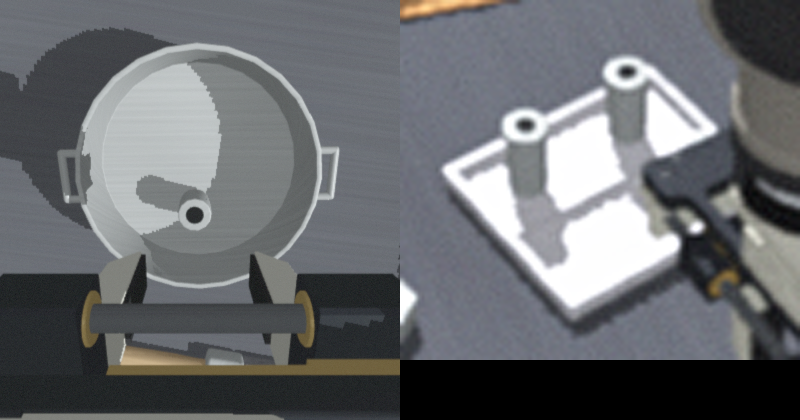

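The long spacer stands upright beside its long sample. The short bore is at (274,214), exactly as predicted, so I'm descending.

Request:
apply_moves(
  delta_pos=[
    [0.004,-0.003,0],
    [0.004,-0.003,-0.07],
    [0.004,-0.003,-0.15],
    [0.004,-0.003,-0.22],
    [0.004,-0.003,-0.27],
    [0.004,-0.003,-0.295],
    [0.004,-0.003,-0.305],
    [0.004,-0.003,-0.305],
  ],
  dr=[
    [0,0,0],
    [0,0,0],
    [0,0,0],
    [0,0,0],
    [0,0,0],
    [0,0,0],
    [0,0,0],
    [0,0,0],
  ],
  jaw=[0.6,0.6,0.6,0.6,0.6,0.6,0.6,0.6],
)

```text
time: 18.93
tool_pos: [0.5324, -0.3071, 0.0186]
tool_rot: [3.141, -0.0, -3.008]
contact_force: [-0.0, 0.9, -0.0]
opening: 0.0552
grip_force: 0.0
```

Request:
apply_moves(
  delta_pos=[
    [0,0,0],
    [0,0,0],
    [0,0,0],
    [0,0,0],
    [0,0,0],
    [0,0,0],
    [0,0,0],
  ],
  dr=[
    [0,0,0],
    [0,0,0],
    [0,0,0],
    [0,0,0],
    [0,0,0],
    [0,0,0],
    [0,0,0],
  ],
  jaw=[0.2,0.2,0.2,0.2,0.2,0.2,0.2],
)

```text
time: 19.52
tool_pos: [0.5324, -0.308, 0.0195]
tool_rot: [-3.141, 0.001, -3.01]
contact_force: [-0.4, 1.3, 6.2]
opening: 0.0272
grip_force: 35.0
```

The pads are near the spacer's top edge, so I'm regrasping 5 mm lower.

Request:
apply_moves(
  delta_pos=[
    [0,0,0],
    [0,0,0],
    [0,0,0],
    [0,0,-0.004],
    [0,0,-0.009],
    [0,0,-0.013],
    [0,0,-0.013],
  ],
  dr=[
    [0,0,0],
    [0,0,0],
    [0,0,0],
    [0,0,0],
    [0,0,0],
    [0,0,0],
    [0,0,0],
  ],
  jaw=[0.45,0.45,0.45,0.45,0.45,0.45,0.45],
)

```text
time: 20.1
tool_pos: [0.5318, -0.3075, 0.0129]
tool_rot: [3.141, -0.001, -3.009]
contact_force: [0.6, -0.7, -0.2]
opening: 0.0416
grip_force: 0.0
```

Request:
apply_moves(
  delta_pos=[
    [0,0,0],
    [0,0,0],
    [0,0,0],
    [0,0,0],
    [0,0,0],
    [0,0,0],
  ],
  dr=[
    [0,0,0],
    [0,0,0],
    [0,0,0],
    [0,0,0],
    [0,0,0],
    [0,0,0],
  ],
  jaw=[0.2,0.2,0.2,0.2,0.2,0.2],
)

```text
time: 20.6
tool_pos: [0.5322, -0.3078, 0.0135]
tool_rot: [3.142, 0.0, -3.009]
contact_force: [1.2, -0.3, -1.8]
opening: 0.0272
grip_force: 35.0
```

Request:
apply_moves(
  delta_pos=[
    [0,0,0.02],
    [0,0,0.06],
    [0,0,0.12],
    [0,0,0.19],
    [0,0,0.25],
    [0,0,0.28],
    [0,0,0.28],
  ],
  dr=[
    [0,0,0],
    [0,0,0],
    [0,0,0],
    [0,0,0],
    [0,0,0],
    [0,0,0],
    [0,0,0],
  ],
  jaw=[0.2,0.2,0.2,0.2,0.2,0.2,0.2],
)

```text
time: 21.18
tool_pos: [0.5336, -0.3088, 0.1296]
tool_rot: [-3.137, 0.005, -3.009]
contact_force: [0.9, 0.7, -1.7]
opening: 0.027
grip_force: 35.0
```

Request:
apply_moves(
  delta_pos=[
    [0,0.03,0],
    [-0.01,0.1,0],
    [-0.015,0.18,0],
    [-0.02,0.26,0],
    [-0.02,0.34,0],
    [-0.02,0.4,0],
    [-0.02,0.44,0],
    [-0.02,0.44,0],
  ],
  dr=[
    [0,0,0.1],
    [0,0,0.2],
    [0,0,0.2],
    [0,0,0.2],
    [0,0,0.2],
    [0,0,0.2],
    [0,0,0.2],
    [0,0,0.2],
  ],
  jaw=[0.2,0.2,0.2,0.2,0.2,0.2,0.2,0.2],
)

```text
time: 21.85
tool_pos: [0.5231, -0.1282, 0.1246]
tool_rot: [3.139, -0.002, -2.906]
contact_force: [0.5, 0.3, -2.5]
opening: 0.0276
grip_force: 35.0
```

Request:
apply_moves(
  delta_pos=[
    [-0.01,0.05,0],
    [-0.015,0.11,0],
    [-0.018,0.16,0],
    [-0.018,0.185,0],
    [-0.018,0.187,0],
    [-0.018,0.187,0],
    [-0.018,0.187,0],
  ],
  dr=[
    [0,0,0],
    [0,0,0],
    [0,0,0],
    [0,0,0],
    [0,0,0],
    [0,0,0],
    [0,0,0],
  ],
  jaw=[0.2,0.2,0.2,0.2,0.2,0.2,0.2],
)

```text
time: 22.43
tool_pos: [0.5172, -0.058, 0.1254]
tool_rot: [-3.141, -0.0, -2.91]
contact_force: [-0.5, 0.5, -2.3]
opening: 0.0268
grip_force: 35.0
```

Request:
apply_moves(
  delta_pos=[
    [0,0.002,-0.04],
    [0,0.002,-0.1],
    [0,0.002,-0.16],
    [0,0.002,-0.21],
    [0,0.002,-0.245],
    [0,0.002,-0.26],
    [0,0.002,-0.263],
    [0,0.002,-0.263],
  ],
  dr=[
    [0,0,0],
    [0,0,0],
    [0,0,0],
    [0,0,0],
    [0,0,0],
    [0,0,0],
    [0,0,0],
    [0,0,0],
  ],
  jaw=[0.2,0.2,0.2,0.2,0.2,0.2,0.2,0.2],
)

```text
time: 23.1
tool_pos: [0.5172, -0.0569, 0.0204]
tool_rot: [-3.142, 0.0, -2.91]
contact_force: [-0.8, 0.1, -1.8]
opening: 0.0272
grip_force: 35.0
```

Request:
apply_moves(
  delta_pos=[
    [0,0,-0.002],
    [0,0,-0.004],
    [0,0,-0.006],
    [0,0,-0.008],
    [0,0,-0.008],
  ],
  dr=[
    [0,0,0],
    [0,0,0],
    [0,0,0],
    [0,0,0],
    [0,0,0],
  ],
  jaw=[0.2,0.2,0.2,0.2,0.2],
)

```text
time: 23.52
tool_pos: [0.5171, -0.0561, 0.0174]
tool_rot: [-3.141, 0.0, -2.909]
contact_force: [-0.4, 0.8, -1.1]
opening: 0.0274
grip_force: 35.0
```

Request:
apply_moves(
  delta_pos=[
    [0,0,-0.002],
    [0,0,-0.004],
    [0,0,-0.005],
    [0,0,-0.005],
  ],
  dr=[
    [0,0,0],
    [0,0,0],
    [0,0,0],
    [0,0,0],
  ],
  jaw=[0.2,0.2,0.2,0.2],
)

```text
time: 23.85
tool_pos: [0.5169, -0.0561, 0.015]
tool_rot: [3.141, -0.0, -2.909]
contact_force: [0.2, 0.6, -1.3]
opening: 0.0269
grip_force: 35.0
```

Request:
apply_moves(
  delta_pos=[
    [0,0,-0.001],
    [0,0,-0.003],
    [0,0,-0.003],
  ],
  dr=[
    [0,0,0],
    [0,0,0],
    [0,0,0],
  ],
  jaw=[0.2,0.2,0.2],
)

```text
time: 24.1
tool_pos: [0.517, -0.0561, 0.0145]
tool_rot: [-3.142, 0.0, -2.909]
contact_force: [-0.4, 0.2, 5.1]
opening: 0.0272
grip_force: 35.0
```

Contact is at the expected height. I'm releasing and going clear.

Request:
apply_moves(
  delta_pos=[
    [0,0,0],
    [0,0,0],
    [0,0,0.003],
    [0,0,0.005],
    [0,0,0.008],
    [0,0,0.008],
  ],
  dr=[
    [0,0,0],
    [0,0,0],
    [0,0,0],
    [0,0,0],
    [0,0,0],
    [0,0,0],
  ],
  jaw=[0.36,0.36,0.36,0.4,0.5,0.5],
)

```text
time: 24.6
tool_pos: [0.5171, -0.0562, 0.0174]
tool_rot: [-3.141, 0.0, -2.909]
contact_force: [-0.1, 0.8, -0.4]
opening: 0.0441
grip_force: 0.0
```

Request:
apply_moves(
  delta_pos=[
    [0,0,0.04],
    [0,0,0.12],
    [0,0,0.2],
    [0,0,0.28],
    [0,0,0.36],
    [0,0,0.44],
    [0,0,0.5],
    [0,0,0.5],
  ],
  dr=[
    [0,0,0],
    [0,0,0],
    [0,0,0],
    [0,0,0],
    [0,0,0],
    [0,0,0],
    [0,0,0],
    [0,0,0],
  ],
  jaw=[0.5,0.5,0.5,0.5,0.5,0.5,0.5,0.5],
)

```text
time: 25.27
tool_pos: [0.5193, -0.0567, 0.2226]
tool_rot: [-3.137, 0.009, -2.909]
contact_force: [0.3, 0.2, 0.6]
opening: 0.046
grip_force: 0.0
```

Request:
apply_moves(
  delta_pos=[
    [0,-0.55,0],
    [0,-0.55,0],
    [0,-0.55,0],
    [0,-0.55,0],
    [0,-0.55,0],
    [0,-0.55,0],
    [0,-0.55,0],
    [0,-0.55,0],
  ],
  dr=[
    [0,0,0],
    [0,0,0],
    [0,0,0],
    [0,0,0],
    [0,0,0],
    [0,0,0],
    [0,0,0],
    [0,0,0],
  ],
  jaw=[0.5,0.5,0.5,0.5,0.5,0.5,0.5,0.5],
)

```text
time: 25.93
tool_pos: [0.5165, -0.276, 0.2161]
tool_rot: [3.14, -0.001, -2.911]
contact_force: [-0.4, 0.9, 0.8]
opening: 0.0461
grip_force: 0.0
```

```bash
python3 - <<'E'
from h import *
a=eyes.read_camera('top'); b=eyes.read_camera('side')
o=np.zeros((600,800,3),np.uint8); o[:300,:400]=cv2.resize(a,(400,300)); o[300:,:400]=cv2.resize(b,(400,300))
o[:300,400:]=cv2.resize(a[155:245,220:340],(400,300)); o[300:,400:]=cv2.resize(b[175:265,210:330],(400,300))
cv2.imwrite('pics/end.png',o[:,:,::-1]); print(telemetry.observe()['time'])
E
```

```text
26.0333
```

View pics/end.png

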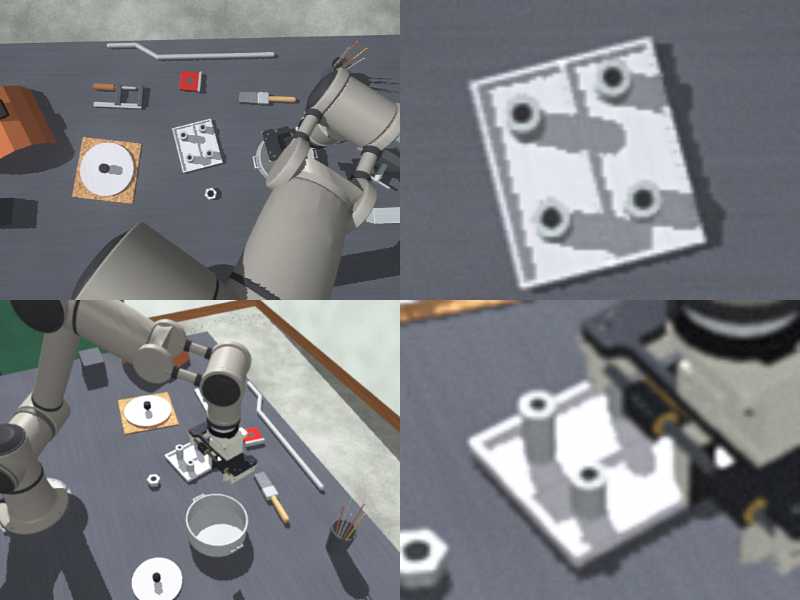

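The final views show the lid flat on the pad (side view (148,405)) and the pot empty. All four spacers stand upright: long ones in the left row (tray crop (522,113), (551,218)) and short ones in the right row ((612,78), (643,198)). The robot touches nothing.

```bash
python3 -c "
from cell import job; print(job.hand_in())"
```

```text
the job is handed in; nothing more can be done
None
```

The job is handed in at about 26 s on the clock: the lid is flat and knob up on the cork pad, and each spacer stands upright in the tray row with its matching sample; I saw no bystander moved.

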